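# Fold back the jar bay's two-leaf guard gate

## Task

Open the jar bay that is closed by the jointed two-leaf gate: first fold the outer leaf all the way back against the inner leaf while the inner leaf still stays across the bay, then swing the folded pair out towards the robot until it stands square to the bay front, and let go. Do not shift the jar that stands on the bench in front of this bay.

Things in the scene. Friction and masses are not known exactly. Their poses are not given: they have to be found in the camera images.
- hinge_column (a point): Top centre, 70 mm up, of the fixed steel hinge column (14 mm thick) at the front left corner of the gate's white bay (260 wide, 160 deep, 70 mm high, jars inside up to 70 mm too): the axis of the whole gate. Axes: -x out of the bay front to the robot, +y left along the front, z up. The bay beside it has a one-piece bar with one knob and jars up to 135 mm; it has no part in this.
- inner_leaf (a joint): Angle of the inner aluminium leaf about the column: 0 across the bay front (pointing -y), growing clockwise seen from above, pi/2 square out to the robot (-x), stop at 1.66. Starts 0 to 0.2. Stiff (0.25 N m), stays where left. Leaf 120 mm from column axis to elbow axis, 10 mm thick, top 68 mm up.
- outer_leaf (a joint): Angle of the outer leaf (110 mm long, same section) about the elbow: 0 in line with the inner leaf, growing clockwise seen from above, its free end going round the robot's side, to the stop at 3.14, flat on the front of the inner leaf. Starts 0 to 0.8. Easy (0.09 N m), stays where left.
- elbow_knob (a point): Centre (92 mm above the bench) of the black knob on the elbow axis, 120 mm from the column axis: an upright sleeve 16 mm in diameter, 40 mm tall (72 to 112 mm up), free to turn on its pin. Part of the inner leaf.
- end_knob (a point): Centre (92 mm up) of a like black free-turning knob, 16 mm in diameter, 72 to 112 mm up, on the outer leaf near its free end: 100 mm from the elbow axis along the leaf, 6 mm to its bay side when straight. Fully folded it stands 20 mm from the column axis along the inner leaf and 6 mm in front of it.
- jar_centre (a point): Centre of a loose closed amber jar with white lid, 56 mm in diameter, 62 mm tall, on the bench about 190 mm in front of the gate, where the gate would hit it if swung out unfolded. To be left where it is.

How it is judged (in metres and radians):
On the way:
1. the outer leaf is folded back on the inner leaf (end knob within 45 mm of the column axis) while the inner leaf is still across the bay (within about 20 degrees) (horizontal distance between end_knob and hinge_column below 0.045 m and x of elbow_knob in the frame of hinge_column above -0.041 m), for 0.2 s.
At the end, for the whole second after the job is handed in: The outer leaf is folded back on the inner leaf (end knob within 45 mm of the column axis, seen from above) and the folded pair stands out towards the robot, within about 20 degrees of square to the bay front (elbow knob more than 113 mm out from the column) (horizontal distance between end_knob and hinge_column below 0.045 m and x of elbow_knob in the frame of hinge_column below -0.113 m); the robot touches nothing.
It fails at once if the jar on the bench in front of the bay is shifted by more than 30 mm or tipped over (distance of jar_centre from where it was at the start of the episode above 0.03 m or angle between jar_centre's own z axis and vertical above 0.5 rad).
It also fails if it takes over 51 s, if anything falls off the work surface, if the arm or the gripper's body presses on something with over 40 N, if the wrist force passes 120 N, or if a joint passes its speed limit or range.

## Robot

A 6-joint arm with a two-finger parallel gripper is mounted at the origin on the work surface. World frame = base frame: x ahead of the robot, y to its left, z up, the work surface at z = 0. Lengths are in mm, angles in rad, forces in N, time in s.
With the tool pointing down it reaches from about 375 to 900 mm from the base axis. Payload 3.1 kg.
Tool frame: the origin (TCP) lies midway between the tips of the shut fingers; the grasp point (between the pads) lies 19 mm behind it; z points along the fingers, y is the line along which they close (so a half turn about z gives the same grasp; the last joint's range is limited). The gripper opens to 85 mm and grips with 20 to 120 N. Pads are 22 mm wide; open, the fingers measure 114 mm over their backs; the gripper's body (76 mm by 85 mm) begins 54 mm behind the grasp point. The pads swing forward as they close: fully open they stand 13 mm farther back than shut.
Start: joints at [-1.339, 0.527, 1.433, -0, 1.181, -0.178], TCP at [249.609, -572.968, 231.31] pointing down, gripper open.
Joint ranges: [-3.08, 3.08], [-0.75, 2.2], [0.22, 2.44], [-1.43, 4.57], [0, 2.65], [-2.85, 2.85]. Speed limits (rad/s): [2.79, 2.79, 3.14, 3.14, 3.14, 3.14].

## Interface

Orientations are given as a unit quaternion [w, x, y, z].
In Python, from rig import bot, camera, get_calibration, sign_off gives the robot as it stands.
- The arm moves only by the shell command python3 -m pendant 'ROWS' [FORCE]. ROWS is text: rows parted by semicolons, each of 5 numbers parted by spaces: the shift along the world's x, y, z normalised to -1 to 1, where 1 is 500 mm, then the turn about the world's z normalised to -1 to 1, where 1 is pi/4 rad, then the opening, from -1 (shut) to 1 (fully open). A call has 1 to 10 rows; each row is the pose to reach, as a shift and turn from the pose commanded when the call began; what a row does not reach only later rows make up. A row lasts 1/8 s, in which the tool goes at most 62.5 mm and 10.7 degrees, less where a joint would pass 70% of its speed; a pose out of reach is approached as far as the arm can. A call with a number of a shift or a turn outside -1 to 1 is refused whole. A call with a gripper value outside its range is refused whole. The fingers move at their own pace and stop on an object; FORCE is the grip in N (left out, the last holds). Time passes only in rows, so rows that repeat a pose let the fingers close. It gives the time, the measured TCP pose, the force, the opening and the grip force at its end, in the units of the state.
- bot.get_state(): the state, without advancing time (a new reading comes with each control period).
- camera(name): name is "scene" or "top" or "wrist"; returns the picture (420x560x3 uint8, red, green, blue); there is no depth.
- get_calibration(name): a dict with "intrinsics" (3x3 intrinsics, pixels), "k1" (the pictures are not rectified: a ray, as slopes to the right and down, at radius r is drawn at 1 + k1 r^2 times it, then the intrinsics apply), "pose" (4x4, takes a point from camera to world coordinates); the wrist camera has in their place "T_tool_cam" (4x4, takes a point from camera to tool coordinates, whose origin is the TCP and whose axes are the flange's). Camera axes: x right, y down, z forward; pixel columns grow to the right and rows downward; lengths in mm; the calibration is good to about 2 mm. A picture is of the moment at which its call begins: read the wrist's pose just before it. get_calibration takes no time and is no camera call.
- sign_off(): hands the job in; it is judged then, once.
The state is a dict: "time": time; "joints": joint angles; "joint_vel": joint speeds; "joint_efforts": joint torques, N m; "position": TCP position; "eef_rot": TCP orientation; "contact_force": force on the tool from outside, world axes, zero at the start; "ft_torque": the same for the moment, N m; "width": finger opening in mm; "grasp_force": force on a finger pad.
Only numpy, scipy, OpenCV 4.12 (cv2) and the standard library are available. Lean on these libraries where they do the work, as an engineer would, in place of code of your own. Each camera call takes 0.05 s, during which the arm holds its last target. There are 200 camera calls.

## Working session

There is one attempt and no reset: what is moved stays moved. The work goes in short steps, Python scripts to look and compute and a shell command to move; the robot and the scene stay as the last step left them, time stands still between calls to the robot, and variables do not carry over. Pictures are saved under pics/ and viewed, at most 10 in all, crops included, and the job is handed in when it is done.

```bash
mkdir -p pics; python3 - <<'E'
from rig import bot,camera,get_calibration
import cv2,numpy as np
s=bot.get_state();print(s)
for n in("scene","top"):
    im=camera(n);cv2.imwrite(f"pics/{n}0.png",im[:,:,::-1]);print(n,get_calibration(n))
print(get_calibration("wrist"))
E
```

```text
{'time': 0.0, 'joints': array([-1.33847345e+00,  5.28458677e-01,  1.43391735e+00, -2.48063162e-06,
        1.18141183e+00, -1.78478489e-01]), 'joint_vel': array([-1.20310372e-03, -1.55554644e-03,  5.38597816e-05, -1.18455347e-03,
       -5.77102988e-04, -1.92022570e-04]), 'joint_efforts': array([-1.47523201e-04, -4.42351913e+01, -1.78025579e+01, -2.49534687e-04,
        8.47206888e-03,  1.40788902e-05]), 'position': array([ 249.45856828, -572.26433892,  230.33344574]), 'eef_rot': array([-1.09717647e-03,  9.78978654e-01,  2.03959774e-01, -3.06929026e-05]), 'contact_force': array([ 0.93522492,  0.43684799, -0.02146507]), 'ft_torque': array([-0.04512615,  0.01385217, -0.05006315]), 'grasp_force': 0.0, 'width': 84.89057632811144}
scene {'intrinsics': array([[430.8311467 ,   0.        , 277.32022758],
       [  0.        , 430.8311467 , 208.11710001],
       [  0.        ,   0.        ,   1.        ]]), 'k1': -0.016118671976696697, 'pose': array([[-6.20936385e-01,  5.42660532e-01, -5.65647905e-01,
         1.05311638e+03],
       [ 7.83578940e-01,  4.49070003e-01, -4.29348550e-01,
       
[... 597 characters left out ...]
-6.74994320e-02, -9.97717397e-01,
         9.32456032e+02],
       [ 0.00000000e+00,  0.00000000e+00,  0.00000000e+00,
         1.00000000e+00]])}
{'intrinsics': array([[357.82487817,   0.        , 281.92108173],
       [  0.        , 357.82487817, 209.01304886],
       [  0.        ,   0.        ,   1.        ]]), 'k1': -0.05054549285488674, 'T_tool_cam': array([[-2.72690661e-04, -9.61555605e-01, -2.74610168e-01,
         6.97681927e+01],
       [ 9.99999558e-01, -5.09388713e-04,  7.90629979e-04,
         4.11732835e-01],
       [-9.00118008e-04, -2.74609831e-01,  9.61555318e-01,
        -1.42049915e+02],
       [ 0.00000000e+00,  0.00000000e+00,  0.00000000e+00,
         1.00000000e+00]])}
```

View pics/top0.png

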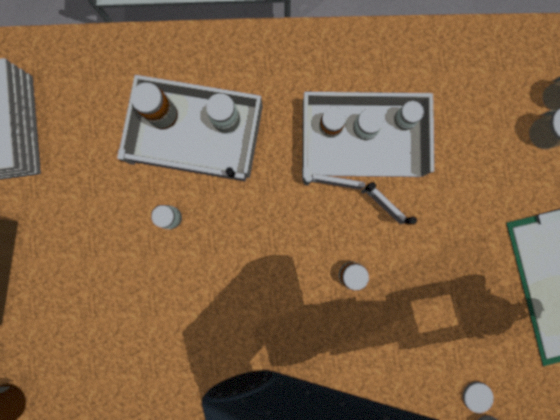

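View pics/scene0.png

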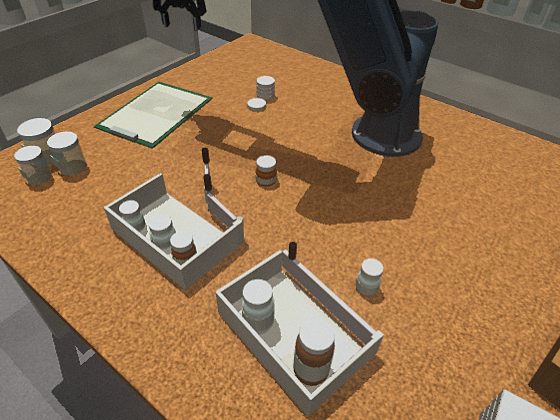

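The gate bay is the right one in the top view: column at about (308,178), elbow knob (370,187), end knob (411,220) and jar (355,277). The bay on the left has the one-piece bar. I'll zoom in for precise pixels.

```bash
cat > h.py <<'E'
import numpy as np,cv2
from rig import get_calibration
def px(name,u,v,z):
    c=get_calibration(name);K=c["intrinsics"];T=c["pose"]
    p=cv2.undistortPoints(np.array([[[u,v]]],float),K,np.array([c["k1"],0,0,0,0]))[0,0]
    d=T[:3,:3]@np.array([p[0],p[1],1]);o=T[:3,3];return (o+d*(z-o[2])/d[2]).round(1)
def proj(name,P):
    c=get_calibration(name);Ti=np.linalg.inv(c["pose"]);R=cv2.Rodrigues(Ti[:3,:3])[0]
    return cv2.projectPoints(np.array(P,float).reshape(-1,1,3),R,Ti[:3,3],c["intrinsics"],np.array([c["k1"],0,0,0,0]))[0][:,0].round(1)
E
python3 - <<'E'
import cv2
im=cv2.imread("pics/top0.png");a=cv2.resize(im[80:300,295:445],None,fx=2.6,fy=2.6,interpolation=cv2.INTER_CUBIC)
a=cv2.resize(im[160:235,295:425],None,fx=6,fy=6,interpolation=cv2.INTER_CUBIC);cv2.imwrite("pics/c1.png",a)
from h import *
for n,u,v,z in[("col",308,178,70),("elb",370,187,112),("end",411,220,112),("jar",355,277,62),("bayFR",432,177,70),("bayBR",432,94,70),("bayBL",305,94,70)]:print(n,px("top",u,v,z))
print("elb scene",px("scene",208,175,112),"end scene",px("scene",206,150,112))
E
```

```text
col [585.8 -59.8  70. ]
elb [ 560.  -173.4  112. ]
end [ 495.9 -247.9  112. ]
jar [ 388.4 -146.8   62. ]
bayFR [ 581.4 -305.9   70. ]
bayBR [ 749.6 -314.7   70. ]
bayBL [755.7 -59.   70. ]
elb scene [ 561.1 -175.   112. ] end scene [ 498.4 -244.3  112. ]
```

View pics/c1.png

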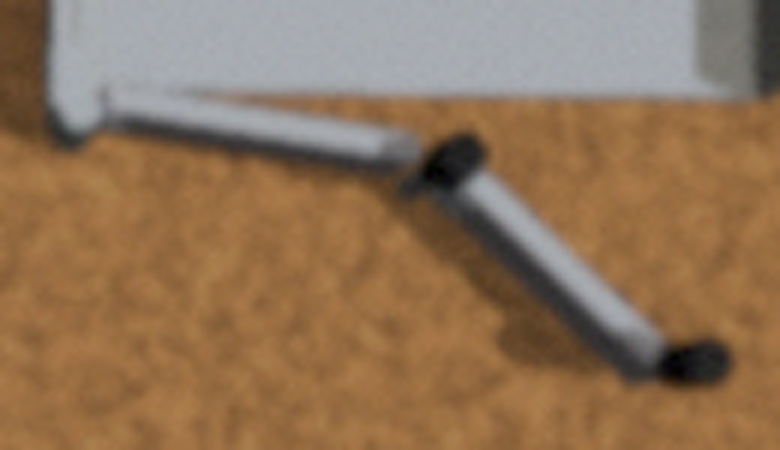

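Readings in the world frame (mm): column (584,-59), elbow knob (564,-176), end knob (496,-250) and jar (388,-147). The elbow is 119 from the column (120 given), and the knobs are 101 apart (100.2 given), so they fit. The fingertips at z≥76 clear the jar. I'll move above the end knob.

```bash
python3 -m pendant '0.493 0.645 -0.14 0 0.2;0.493 0.645 -0.14 0 0.2;0.493 0.645 -0.14 0 0.2;0.493 0.645 -0.14 0 0.2;0.493 0.645 -0.14 0 0.2;0.493 0.645 -0.14 0 0.2;0.493 0.645 -0.14 0 0.2;0.493 0.645 -0.14 0 0.2;0.493 0.645 -0.14 0 0.2' 40
python3 - <<'E'
from rig import bot,camera,get_calibration
import cv2,numpy as np
from h import *
s=bot.get_state();im=camera("wrist");print(s["position"],s["eef_rot"])
from scipy.spatial.transform import Rotation as R
q=s["eef_rot"];T=np.eye(4);T[:3,:3]=R.from_quat([*q[1:],q[0]]).as_matrix();T[:3,3]=s["position"]
c=get_calibration("wrist");M=np.linalg.inv(T@c["T_tool_cam"])
P=np.array([[496,-250,112],[564,-176,112],[584,-59,70],[388,-147,62]],float)
ok=[p for p in P if (M@[*p,1])[2]>0]
print(cv2.projectPoints(np.array(ok).reshape(-1,1,3),cv2.Rodrigues(M[:3,:3])[0],M[:3,3],c["intrinsics"],np.array([c["k1"],0,0,0,0]))[0][:,0])
np.save("Tw.npy",T@c["T_tool_cam"]);cv2.imwrite("pics/w1.png",im[:,:,::-1])
E
```

```text
time: 1.23
position: [495.9, -250.9, 161.2]
eef_rot: [0.0, 0.979, 0.204, -0.0]
contact_force: [-0.3, -0.0, -0.3]
width: 51.8
grasp_force: 0.0
[ 495.86228411 -250.85638919  161.20213069] [ 1.02142518e-04  9.78938369e-01  2.04155820e-01 -2.46637571e-04]
[[279.63197342 233.85731391]
 [198.33744842  61.16037645]
 [ 42.52588046 -42.32965868]
 [ 98.56494101 282.93591559]]
```

View pics/w1.png

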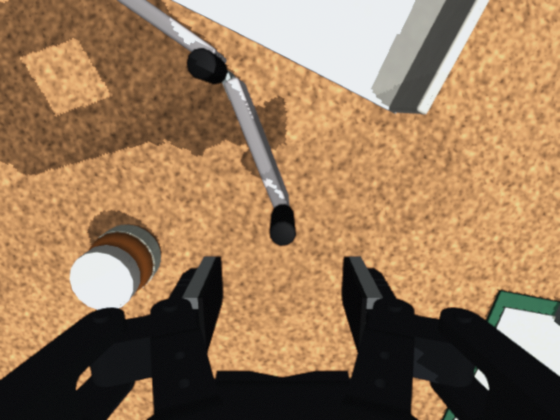

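The wrist view shows the end knob at (283,231) and the elbow knob at (205,66), within 3 mm of the predictions. The jar is at the left, clear of the fingers. I'll descend and grip.

```bash
python3 -m pendant '0.002 0 -0.1 0 0.2;0.002 0 -0.162 0 0.2;0.002 0 -0.162 0 0.2;0.002 0 -0.162 0 -1;0.002 0 -0.162 0 -1;0.002 0 -0.162 0 -1;0.002 0 -0.162 0 -1;0.002 0 -0.162 0 -1' 40
python3 - <<'E'
import numpy as np
E=np.array([563.5,-177.5]);S=np.array([497,-250.5])
d=S-E;t0=np.degrees(np.arctan2(-d[0],-d[1]));r=np.hypot(*d);print(t0,r)
for t in np.linspace(t0,182,19)[1:]:
    a=np.radians(t);p=E+r*np.array([-np.sin(a),-np.cos(a)]);print(t.round(),p.round(),((p-S)/500).round(3))
E
```

```text
time: 2.28
position: [497.9, -251.5, 81.8]
eef_rot: [0.001, 0.979, 0.204, 0.001]
contact_force: [-1.6, -1.7, 6.7]
width: 14.4
grasp_force: 39.3
42.33223371955367 98.7484177088423
50.0 [ 488. -241.] [-0.018  0.019]
58.0 [ 480. -230.] [-0.034  0.041]
66.0 [ 474. -218.] [-0.047  0.064]
73.0 [ 469. -206.] [-0.056  0.089]
81.0 [ 466. -193.] [-0.062  0.116]
89.0 [ 465. -179.] [-0.064  0.142]
97.0 [ 465. -166.] [-0.063  0.169]
104.0 [ 468. -153.] [-0.058  0.195]
112.0 [ 472. -140.] [-0.05   0.221]
120.0 [ 478. -128.] [-0.038  0.245]
128.0 [ 485. -117.] [-0.023  0.267]
135.0 [ 494. -107.] [-0.006  0.287]
143.0 [504. -98.] [0.015 0.304]
151.0 [516. -91.] [0.037 0.319]
159.0 [528. -85.] [0.061 0.33 ]
166.0 [540. -81.] [0.087 0.338]
174.0 [554. -79.] [0.113 0.342]
182.0 [567. -79.] [0.14  0.343]
```

```bash
python3 -m pendant '-0.018 0.019 0 0 -1;-0.034 0.041 0 0 -1;-0.047 0.064 0 0 -1;-0.056 0.089 0 0 -1;-0.062 0.116 0 0 -1;-0.064 0.142 0 0 -1;-0.063 0.169 0 0 -1;-0.058 0.195 0 0 -1;-0.05 0.221 0 0 -1;-0.05 0.221 0 0 -1' 40
python3 - <<'E'
from rig import camera
import cv2
im=camera("top")[:,:,::-1];cv2.imwrite("pics/t2.png",cv2.resize(im[150:300,290:440],None,fx=4,fy=4,interpolation=cv2.INTER_CUBIC))
im=camera("scene")[:,:,::-1];cv2.imwrite("pics/s2.png",cv2.resize(im[110:260,90:290],None,fx=4,fy=4,interpolation=cv2.INTER_CUBIC))
E
```

```text
time: 3.52
position: [472.5, -138.8, 81.7]
eef_rot: [0.0, 0.979, 0.205, 0.001]
contact_force: [-1.7, 1.9, 10.7]
width: 14.5
grasp_force: 39.7
```

View pics/s2.png

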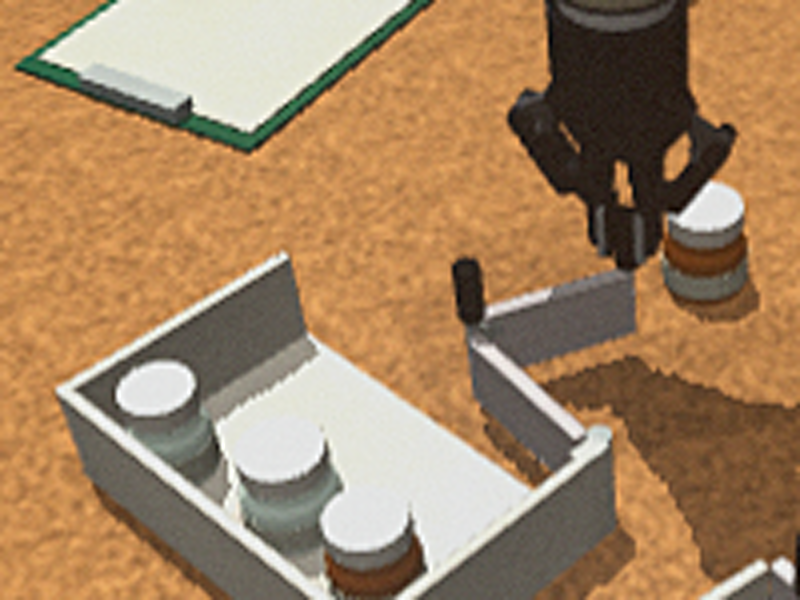

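The outer leaf is at about 70° to the inner leaf, the elbow knob hasn't moved (scene pixel (207,175)), and the jar is untouched. I'll continue the arc.

```bash
python3 -m pendant '0.012 0.024 0 0 -1;0.027 0.046 0 0 -1;0.044 0.066 0 0 -1;0.065 0.083 0 0 -1;0.087 0.098 0 0 -1;0.111 0.109 0 0 -1;0.137 0.117 0 0 -1;0.163 0.121 0 0 -1;0.180 0.122 0 0 -1;0.180 0.122 0 0 -1' 40
python3 - <<'E'
from rig import camera
import cv2
im=camera("scene")[:,:,::-1];cv2.imwrite("pics/s3.png",cv2.resize(im[110:260,90:290],None,fx=4,fy=4,interpolation=cv2.INTER_CUBIC))
E
```

```text
time: 4.88
position: [563.4, -76.8, 81.9]
eef_rot: [-0.001, 0.979, 0.204, 0.002]
contact_force: [1.3, 6.8, 10.3]
width: 15.1
grasp_force: 39.8
```

View pics/s3.png

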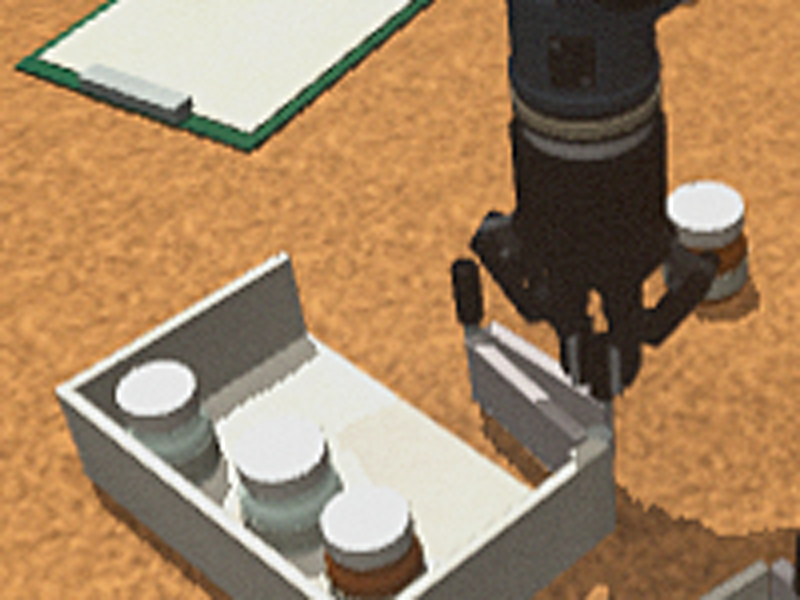

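The outer leaf is almost flat on the inner leaf and the end knob is about 27 mm from the column. I'll press the last 10 mm, dwell, then release and lift.

```bash
python3 -m pendant '0.01 0.005 0 0 -1;0.02 0.005 0 0 -1;0.024 0.005 0 0 -1;0.024 0.005 0 0 -1;0.024 0.005 0 0 -1' 40; python3 -m pendant '0 0 0 0 -0.1;0 0 0 0 -0.1;0 0 0 0 -0.1;0 0 0 0 -0.1;0 0 0.06 0 -0.1;0 0 0.14 0 0;0 0 0.14 0 0'
python3 - <<'E'
from rig import camera,bot
import cv2
im=camera("scene")[:,:,::-1];cv2.imwrite("pics/s4.png",cv2.resize(im[110:260,90:290],None,fx=4,fy=4,interpolation=cv2.INTER_CUBIC))
E
```

```text
time: 5.55
position: [575.4, -76.9, 81.9]
eef_rot: [0.001, 0.979, 0.204, 0.002]
contact_force: [-0.3, -1.1, 6.7]
width: 14.7
grasp_force: 39.6
time: 6.42
position: [576.4, -77.1, 153.3]
eef_rot: [0.002, 0.979, 0.204, 0.003]
contact_force: [0.2, 0.5, -0.9]
width: 42.9
grasp_force: 0.0
```

View pics/s4.png

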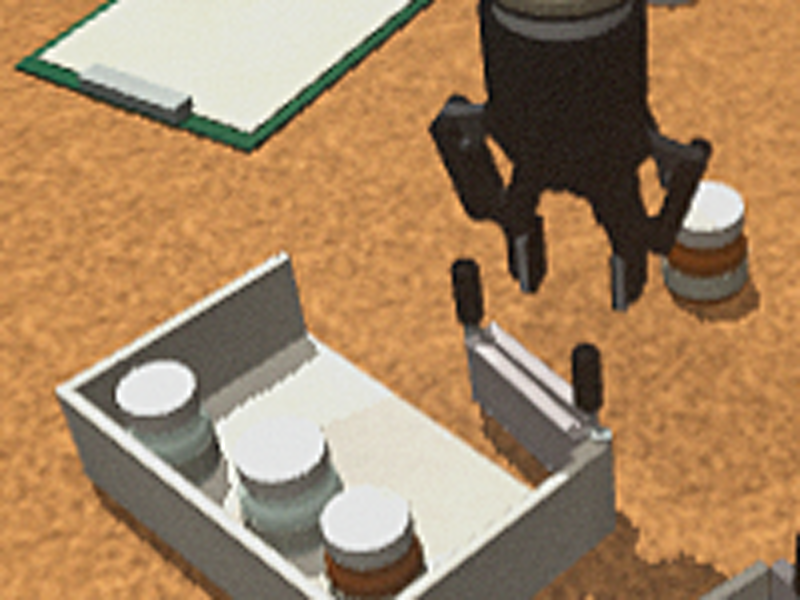

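The pair is fully folded: elbow knob at (464,264) in the crop, end knob at (586,350) beside the column, jar unmoved. Next I'll grip the elbow knob.

```bash
python3 -m pendant '-0.015 -0.1 0 0 0.2;-0.027 -0.2 0 0 0.2;-0.027 -0.2 0 0 0.2;-0.027 -0.2 -0.1 0 0.2;-0.027 -0.2 -0.142 0 0.2;-0.027 -0.2 -0.142 0 0.2;-0.027 -0.2 -0.142 0 -1;-0.027 -0.2 -0.142 0 -1;-0.027 -0.2 -0.142 0 -1;-0.027 -0.2 -0.142 0 -1' 40
python3 - <<'E'
import numpy as np
C=np.array([584,-59.]);S=np.array([563,-177.]);d=S-C;r=np.hypot(*d);t0=np.degrees(np.arctan2(-d[0],-d[1]));print(t0,r)
for t in np.linspace(t0,91,19)[1:]:
    a=np.radians(t);p=C+r*np.array([-np.sin(a),-np.cos(a)]);print(t.round(),((p-S)/500).round(3))
E
```

```text
time: 7.72
position: [561.8, -177.2, 80.5]
eef_rot: [0.001, 0.979, 0.204, 0.001]
contact_force: [1.0, -2.1, 3.6]
width: 14.9
grasp_force: 39.3
10.091057238888915 119.85407794480753
15.0 [-0.018  0.004]
19.0 [-0.036  0.009]
24.0 [-0.054  0.016]
28.0 [-0.071  0.024]
33.0 [-0.087  0.034]
37.0 [-0.102  0.045]
42.0 [-0.117  0.057]
46.0 [-0.131  0.07 ]
51.0 [-0.143  0.084]
55.0 [-0.154  0.099]
60.0 [-0.165  0.114]
64.0 [-0.174  0.131]
69.0 [-0.181  0.148]
73.0 [-0.187  0.166]
78.0 [-0.192  0.184]
82.0 [-0.195  0.203]
87.0 [-0.197  0.221]
91.0 [-0.198  0.24 ]
```

```bash
python3 -m pendant '-0.018 0.004 0 0 -1;-0.036 0.009 0 0 -1;-0.054 0.016 0 0 -1;-0.071 0.024 0 0 -1;-0.087 0.034 0 0 -1;-0.102 0.045 0 0 -1;-0.117 0.057 0 0 -1;-0.131 0.07 0 0 -1;-0.131 0.07 0 0 -1' 40
```

```text
time: 8.85
position: [495.9, -140.0, 80.4]
eef_rot: [-0.0, 0.979, 0.203, 0.002]
contact_force: [4.6, 6.0, 7.5]
width: 14.8
grasp_force: 39.8
```

```bash
python3 -m pendant '-0.011 0.015 0 0 -1;-0.022 0.03 0 0 -1;-0.032 0.045 0 0 -1;-0.041 0.062 0 0 -1;-0.048 0.079 0 0 -1;-0.054 0.097 0 0 -1;-0.059 0.115 0 0 -1;-0.062 0.134 0 0 -1;-0.064 0.151 0 0 -1;-0.064 0.168 0 0 -1' 40;  python3 -m pendant '0 0 0 0 -1;0 0 0 0 -1'
python3 - <<'E'
from rig import camera
import cv2
im=camera("scene")[:,:,::-1];cv2.imwrite("pics/s5.png",cv2.resize(im[110:260,130:330],None,fx=4,fy=4,interpolation=cv2.INTER_CUBIC))
E
```

```text
time: 10.1
position: [465.2, -58.2, 80.4]
eef_rot: [0.002, 0.979, 0.204, 0.003]
contact_force: [3.4, -3.0, 7.0]
width: 14.5
grasp_force: 39.6
time: 10.35
position: [465.2, -57.5, 80.4]
eef_rot: [0.001, 0.979, 0.204, 0.003]
contact_force: [4.9, 2.2, 6.8]
width: 14.7
grasp_force: 39.7
```

View pics/s5.png

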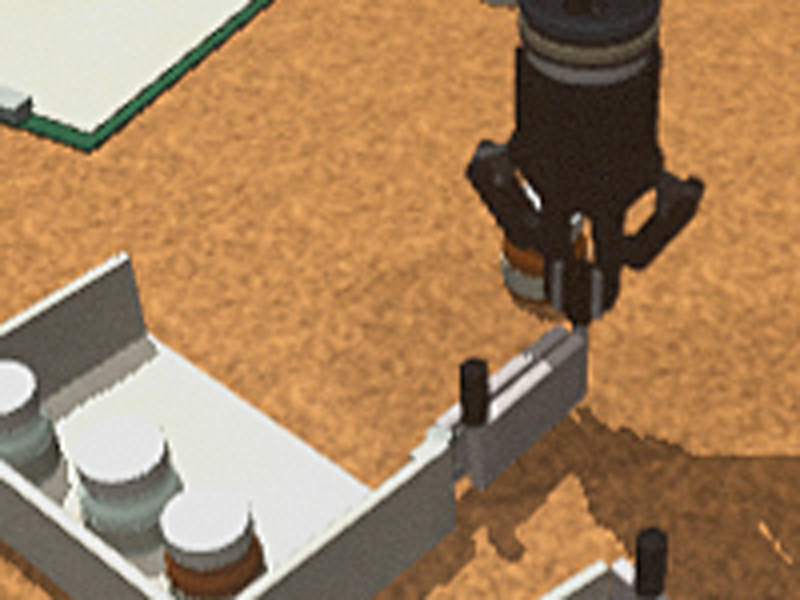

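The folded pair stands square out, with the end knob at (474,390) by the column and the elbow knob in the grip. I'll release, lift and check.

```bash
python3 -m pendant '0 0 0 0 -0.1;0 0 0 0 -0.1;0 0 0 0 -0.1;0 0 0 0 -0.1;0 0 0.06 0 -0.1;0 0 0.16 0 -0.1;-0.05 0 0.26 0 -0.1;-0.15 0 0.3 0 -0.1;-0.15 0 0.3 0 -0.1;-0.15 0 0.3 0 -0.1'
python3 - <<'E'
from rig import camera
import cv2
im=camera("top")[:,:,::-1];cv2.imwrite("pics/t6.png",cv2.resize(im[150:300,280:430],None,fx=4,fy=4,interpolation=cv2.INTER_CUBIC))
im=camera("scene")[:,:,::-1];cv2.imwrite("pics/s6.png",cv2.resize(im[110:260,130:330],None,fx=4,fy=4,interpolation=cv2.INTER_CUBIC))
E
```

```text
time: 11.65
position: [388.6, -57.7, 229.4]
eef_rot: [0.0, 0.979, 0.204, 0.001]
contact_force: [0.0, -0.3, -0.1]
width: 38.7
grasp_force: 0.0
```

View pics/s6.png

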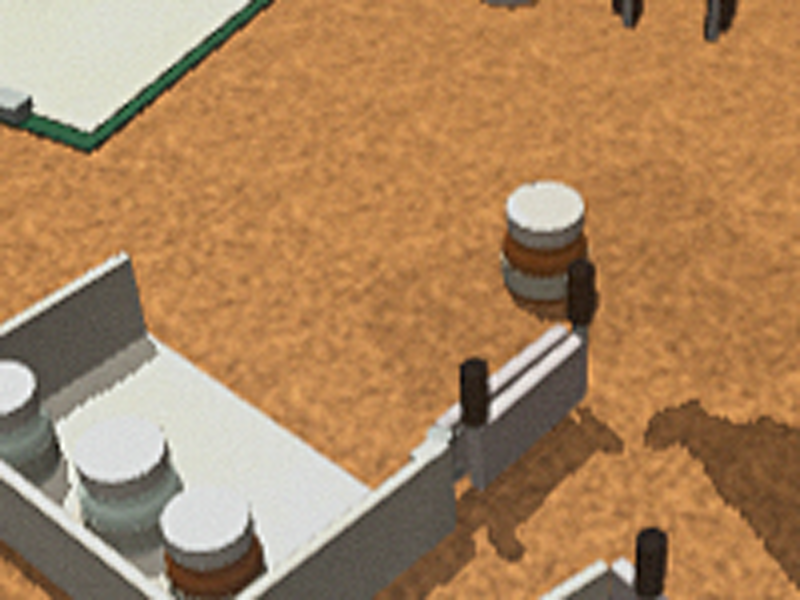

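The pair is folded and square out, with the elbow knob at (580,292) and the end knob at (474,390). The jar hasn't moved and the arm is clear.

```bash
python3 -c "
from rig import sign_off
print(sign_off())"
```

```text
the job is handed in; nothing more can be done
None
```

The gate is folded flat and swung out square to the bay front, the jar on the bench was not moved, and the arm is clear; I handed the job in at about 12 s, but the sign-off returned no verdict.

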